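# Free the paint-seized pot clamp and take out the sample pot

## Robot

A 6-joint arm with a two-finger parallel gripper is mounted at the origin on a cart in front of the work surface, level with it; the furniture and walls round the work are solid. World frame = base frame: x ahead of the robot, y to its left, z up, the work surface at z = 0. Lengths are in mm, angles in rad, forces in N, time in s.
With the tool pointing down it reaches from about 350 to 975 mm from the base axis. Payload 7.1 kg.
Tool frame: the origin (TCP) lies midway between the tips of the shut fingers; the grasp point (between the pads) lies ctrl.grip_point_offset behind it (ctrl.grip_point_offset is the distance from the TCP to the grasp point, in mm); z points along the fingers, y is the direction in which the jaws open and shut (so a half turn about z gives the same grasp; the last joint's range is limited). The gripper opens to 88 mm and grips with 3 to 60 N. Pads are 20 mm wide; open, the fingers measure 115 mm over their backs; the gripper's body (75 mm by 178 mm) begins 61 mm behind the grasp point.
Start: joints at [-1.156, 0.423, 1.63, -0, 1.089, -0.019], TCP at [262.716, -567.085, 222.675] pointing down, gripper open.
Joint ranges: [-3, 3], [-0.9, 2.11], [0.09, 2.58], [-1.31, 4.45], [0.11, 2.69], [-2.54, 2.54]. Speed limits (rad/s): [2.39, 2.39, 3.01, 3.14, 3.14, 3.14].

## Interface

Orientations are given as a rotation vector (axis times angle).
In Python, from workcell import telemetry, optics, order, ctrl gives the robot as it stands.
- The arm moves only by the tool move_arm, never from a script. Its argument "motion" is a list of rows, each a list of 3 entries, a list of its own where there are three numbers: the opening, from 0 (shut) to 1 (fully open), then the shift along the tool's x, y, z in units of 100 mm (1.0 is 100 mm), then the turn about the tool's z in units of pi/2 rad (1.0 is pi/2 rad). In form: [[gripper, [x, y, z], twist], ...]. A call has 1 to 5 rows; each row shifts and turns the pose as measured when the row begins, along the tool's axes as they then stand; what a row does not reach is not made up. A row lasts 1/12 s, in which the tool goes at most 41.7 mm and 7.16 degrees, less where a joint would pass 70% of its speed; a pose out of reach is approached as far as the arm can. A call with a number of a shift or a turn outside -1 to 1 is refused whole. A call with a gripper value outside its range is refused whole. The fingers move at their own pace and stop on an object; the grip force is fixed at half the most. Time passes only in rows, so rows that do not move let the fingers close. It gives the time, the measured TCP pose, the force and the opening at its end, in the units of the state.
- telemetry.get_obs(): the state, without advancing time (a new reading comes with each control period).
- optics.get_image(name): name is "scene" or "top" or "wrist"; returns the picture (384x512x3 uint8, red, green, blue); there is no depth.
- optics.camera_info(name): a dict with "mtx" (3x3 intrinsics, pixels), "R" (3x3) and "t" (3): a world point X has camera coordinates R X + t. Camera axes: x right, y down, z forward; pixel columns grow to the right and rows downward; lengths in mm; the calibration is good to about 2 mm. A picture is of the moment at which its call begins: read the wrist's pose just before it. camera_info takes no time and is no camera call; for the wrist camera it gives the pose at the moment of the call.
- order.close_job(): hands the job in, once; it reports no verdict.
Trained networks look in the newest picture that a camera, given by its name, has taken for a name from the list of things; names that differ only in an ending like _2 or _b are one class to them, and where a whole thing is asked for, a point or a joint stands for the part that bears it (a point fixed in the world has none). Each returns a list of dicts, best first, with "confidence" (0 to 1); they miss things now and then, are a little off and sometimes report something else, mostly with a low value. They report only what shows in the picture. A call takes as long as a camera call. They do not tell look-alikes from the thing itself.
- optics.regions_of(camera, query): "pixels" (384x512 bool, what is visible of it).
- optics.landmark_of(camera, query): "location" ([x, y, z] in mm, in world coordinates, good to about 4 mm: a listed point, or the origin of a listed thing).
The state is a dict: "t": time; "qpos": joint angles; "qvel": joint speeds; "joint_torque": joint torques, N m; "ee_pos": TCP position; "orientation": TCP orientation; "ft_force": force on the tool from outside, world axes, zero at the start; "moment": the same for the moment, N m; "width": finger opening in mm.
Only numpy, scipy, OpenCV 4.12 (cv2) and the standard library are available. Lean on these libraries where they do the work, as an engineer would, in place of code of your own. Each camera call takes 0.05 s, during which the arm holds its last target. There are 200 camera calls.

## Task

The red wing knob of the pot holder is seized with dried paint: break it loose with a short firm counterclockwise twist, then swing its hold-down bar round to the open side until it presses lightly against the sprung stop post, feeling for the stop and not forcing it. Turn it by the wing only, never by pushing the bar. Then lift the teal sample pot out and set it down gently, upright, on the round cork pad, and leave everything else alone.

Things in the scene. Friction and masses are not known exactly. Their poses are not given: they have to be found in the camera images.
- holder: pot holder fixed to the table: grey foot board 100 x 215 x 12 mm, an aluminium pedestal (58 mm across, 66 mm high) bearing the knob, and a collar (68 mm outside, 59 inside, rim 22 mm high) in which the pot stands. Origin on the table under the knob's axis, z up; the collar is centred 100 mm from it along its own -y. Place and yaw (up to 0.4 rad off the world axes) differ at each start
- knob (a joint): turn of wing knob and bar, rad: 0 at the start (bar over the pot), growing counterclockwise seen from above (loosening). Seized by dried paint: the first 0.45 rad need a torque of about 0.45 N m at first, falling off to nothing; beyond that it turns freely against 0.05 N m of friction and stays where it is left. It does not rise as it turns
- knob_grip (a point): centre of the red wing, on the knob's axis, 108 mm above the table; turns with the knob. The wing is an upright slab 14 mm thick (along this frame's x), 46 mm long (along its y), 30 mm high (93 to 123 mm above the table), to be pinched from above across its 14 mm; a grip of about 60 N holds it for the breaking twist, a weak one slips
- bar_foot (a point): centre of the steel hold-down bar above its rubber foot, 100 mm from the knob's axis along its own -y, 78 mm above the table; z up, turns with the knob. The bar is 14 mm wide, 8 mm thick (74 to 82 mm high), fixed to the knob under the wing, and reaches 116 mm from the axis. At the start its foot is 2 mm over the pot's lid. Gripper and arm must not push it (3 N)
- stop_post (a joint): bend of the black rubber stop post about the knob's axis, rad: 0 untouched, growing as the bar pushes it; spring 1.6 N m per rad. The post (10 mm thick, 46 mm from the axis, top 82 mm high) sits on an adjustable brass ring round the pedestal: the bar meets it at a knob turn of 1.0 to 1.5 rad, new at each start. A light press bends it over 0.03 rad; beyond 0.15 (0.24 N m over friction) it is forced
- pot: sample paint pot with a closed lid and teal band, 53 mm in diameter, 58 mm high, about 0.1 kg; origin at the centre of its underside, z up. It stands in the holder's collar on the foot board, underside 12 mm above the table, top at 70 mm
- cork_pad: round cork pad fixed to the table, 100 mm in diameter, 6 mm thick; origin at the centre of its underside
- masking_roll: roll of cream masking tape lying flat, 102 mm in diameter, 25 mm high, at the back; a loose bystander; origin at the centre of its underside
- varnish_jar: white jar with a black lid, 62 mm in diameter, 68 mm high; a loose bystander; origin at the centre of its underside
Not all that is in view belongs to the job. Leave any blue or green look-alike of the pot alone.

How it is judged (in metres and radians):
On the way, in this order (a step that is already met when the one before it is completed fails the run):
1. the seized knob is broken loose: turned more than 0.5 rad while the pot still stands in its collar (value of joint knob above 0.5 rad and distance of pot from where it was at the start of the episode below 0.012 m), for 0.05 s.
2. the bar has pressed on the stop post (post bent more than 0.03 rad) while the pot still stands in its collar (value of joint stop_post above 0.03 rad and distance of pot from where it was at the start of the episode below 0.012 m), for 0.1 s.
At the end, for the whole second after the job is handed in: the pot stands upright (within 0.1 rad), at rest, on the cork pad, its centre within 30 mm of the pad's, and the bar is still swung open (knob beyond 0.9 rad) (value of joint knob above 0.9 rad and horizontal distance between pot and cork_pad below 0.03 m and z of pot in the frame of cork_pad between 0.002 and 0.01 m and angle between pot's own z axis and vertical below 0.1 rad and linear speed of pot below 0.02 m/s); the robot touches nothing.
It fails at once if the stop post is forced (bent more than 0.15 rad) (value of joint stop_post above 0.15 rad).
It fails at once if the bar is pushed by the fingers or the arm (over 3 N) (contact force between any of the fingers, the arm and hold_down_bar above 3 N).
It fails at once if the pot is tipped more than 0.6 rad (angle between pot's own z axis and vertical above 0.6 rad).
It fails at once if the pot is dropped on the pad (faster than 0.45 m/s within 14 mm above the pad's top) (horizontal distance between pot and cork_pad below 0.05 m and z of pot in the frame of cork_pad below 0.02 m and linear speed of pot above 0.45 m/s).
It fails at once if the masking roll or the varnish jar is shifted more than 20 mm (distance of any of masking_roll, varnish_jar from where it was at the start of the episode above 0.02 m).
It also fails if it takes over 54 s, if anything falls off the work surface, if the arm or the gripper's body presses on something with over 40 N, if the wrist force passes 120 N, or if a joint passes its speed limit or range.

## Working session

There is one attempt and no reset: what is moved stays moved. The work goes in short steps, Python scripts to look and compute and a tool call to move; the robot and the scene stay as the last step left them, time stands still between calls to the robot, and variables do not carry over. Pictures are saved under pics/ and viewed, on a budget of 10 in all, crops included, one or two more only if the job needs it, and the job is handed in when it is done.

Besides the shell and the picture viewer there is one more tool, called after "Call:" by a JSON object that holds its "name" and its "arguments", one argument or row to a line. move_arm: Moves the arm, as the interface text tells. Shifts and turns lie within -1 to 1; 1 stands for 100 mm of shift or pi/2 rad of turn. Its arguments: {"type":"object","properties":{"motion":{"type":"array"}},"required":["motion"]}

```bash
mkdir -p pics; cat > h.py <<'E'
import numpy as np, cv2
from scipy.spatial.transform import Rotation as Ro
from workcell import telemetry, optics, order, ctrl
def save(cam,name,crop=None,scale=1):
    im=optics.get_image(cam)[:,:,::-1].copy()
    if crop: a,b,c,d=crop; im=im[b:d,a:c]
    if scale!=1: im=cv2.resize(im,None,fx=scale,fy=scale,interpolation=cv2.INTER_CUBIC)
    cv2.imwrite('pics/'+name+'.png',im)
def proj(cam,X):
    c=optics.camera_info(cam); p=np.array(c['mtx'])@(np.array(c['R'])@np.array(X,float)+np.array(c['t'])); return p[:2]/p[2]
def unproj(cam,uv,z):
    c=optics.camera_info(cam); R=np.array(c['R']);t=np.array(c['t'])
    d=R.T@np.linalg.inv(c['mtx'])@np.array([uv[0],uv[1],1.]); o=-R.T@t
    return o+d*(z-o[2])/d[2]
def st():
    o=telemetry.get_obs(); R=Ro.from_rotvec(o['orientation']).as_matrix()
    print('t',round(o['t'],2),'p',np.round(o['ee_pos'],1),'x',np.round(R[:,0],3),'y',np.round(R[:,1],3),'z',np.round(R[:,2],3),'F',np.round(o['ft_force'],1),'M',np.round(o['moment'],2),'w',round(o['width'],1)); return o,R
E
python3 - <<'E'
from h import *
st(); print(ctrl.grip_point_offset)
save('scene','s0');save('top','t0')
a=cv2.imread('pics/s0.png');b=cv2.imread('pics/t0.png')
cv2.imwrite('pics/t0b.png',cv2.resize(b,(800,600)))
for cam in ['top','scene']:
  for q in ['holder','knob_grip','bar_foot','stop_post','pot','cork_pad','masking_roll','varnish_jar']:
    for d in optics.landmark_of(cam,q): print(cam,q,round(d['confidence'],2),np.round(d['location'],1),np.round(proj(cam,d['location'])))
E
```

```text
t 0.0 p [ 262.5 -566.6  221.9] x [0.907 0.42  0.   ] y [ 0.42  -0.907 -0.002] z [-0.001  0.001 -1.   ] F [ 0.9  0.1 -0. ] M [-0.02 -0.04 -0.02] w 87.7
18.700000000000003
top holder 0.97 [503.7 197.8   2.2] [172. 213.]
top knob_grip 0.64 [505.3 196.9 105.1] [165. 213.]
top bar_foot 0.87 [526.6  99.8  77.9] [208. 203.]Traceback (most recent call last):
  File "<stdin>", line 8, in <module>
ValueError: it knows: bar_foot, cork_pad, holder, knob_grip, masking_roll, pot, varnish_jar
```

View pics/t0b.png

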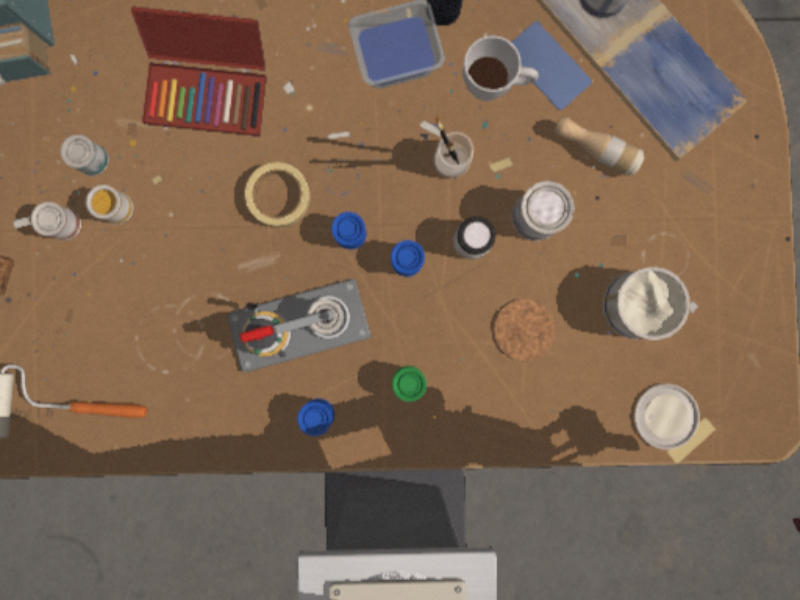

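View pics/s0.png

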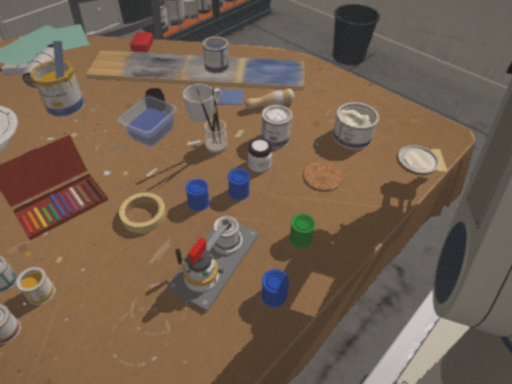

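The top picture shows the holder at about (300,325) of 800x600, the red wing at (258,334), the bar foot over the pot at (327,317), the cork pad at (524,330) and the tape roll at (277,194). The varnish jar is at (475,236) and the black post at about (250,305).

Pot look-alikes: blue at (349,230), (407,258) and (316,417), green at (409,384). The real pot is the one in the collar under the bar, at (327,317).

```bash
python3 - <<'E'
from h import *
optics.get_image('top');optics.get_image('scene')
for cam in ['top','scene']:
  for q in ['holder','knob_grip','bar_foot','pot','cork_pad','masking_roll','varnish_jar']:
    for d in optics.landmark_of(cam,q): print(cam,q,round(d['confidence'],2),np.round(d['location'],1),np.round(proj(cam,d['location'])))
save('scene','s1',(160,200,270,310),5)
# wing orientation from red mask in top
im=cv2.cvtColor(optics.get_image('top'),cv2.COLOR_RGB2HSV)
m=(((im[...,0]<8)|(im[...,0]>172))&(im[...,1]>170)&(im[...,2]>90)).astype(np.uint8); m[:180]=0;m[240:]=0;m[:,:140]=0;m[:,240:]=0
v,u=np.nonzero(m); print(len(u)); r=cv2.minAreaRect(np.c_[u,v].astype(np.float32)); b=cv2.boxPoints(r); print(r); print([np.round(unproj('top',p,123)[:2],1) for p in b], unproj('top',r[0],123))
E
```

```text
top holder 0.81 [504.8 200.3   5.6] [171. 213.]
top knob_grip 0.79 [503.8 197.2 105.7] [165. 214.]
top bar_foot 0.76 [526.4  97.6  79.1] [209. 203.]
top pot 0.95 [425.5 -21.2  -2.1] [259. 243.]
top pot 0.73 [ 6.638e+02  6.680e+01 -1.000e-01] [223. 150.]
top pot 0.65 [622.8 -26.4  -2.2] [260. 165.]
top pot 0.53 [530.7 100.9  11. ] [210. 202.]
top cork_pad 0.81 [ 502.2 -210.6    1.5] [333. 211.]
top masking_roll 0.62 [729.3 179.8   3.7] [178. 125.]
top varnish_jar 0.75 [ 647.6 -131.7    2.6] [301. 155.]
scene holder 0.85 [ 5.077e+02  2.027e+02 -4.000e-01] [199. 280.]
scene knob_grip 0.98 [503.  199.7 105.9] [198. 252.]
scene bar_foot 0.94 [529.5 103.1  75.6] [225. 225.]
scene pot 0.97 [427.  -23.1  -0. ] [299. 238.]
scene pot 0.91 [531.4 100.7  11.6] [227. 241.]
scene pot 0.84 [665.1  69.3   4. ] [197. 203.]
scene pot 0.75 [615.5 -23.4   2.2] [239. 194.]
scene pot 0.6 [377.4 125.8  -2.8] [271. 296.]
scene cork_pad 0.73 [ 505.3 -214.2    1.8] [322. 176.]
scene masking_roll 0.64 [734.5 181.9  -1.8] [142. 215.]
scene varnish_jar 0.61 [ 6.513e+02 -1.334e+02  3.000e-01] [259. 164.]
128
((163.91177368164062, 213.14707946777344), (6.5484619140625, 21.10059928894043), 75.96376037597656)
[array([506.5, 221. ]), array([517.2, 174.7]), array([502.8, 171.3]), array([492.1, 217.5])] [504.67792005 196.14693531 123.        ]
```

View pics/s1.png

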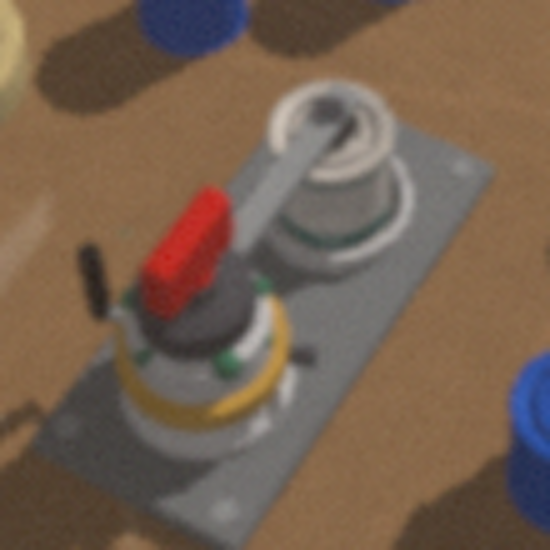

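The close crop confirms it: the pot in the collar with the teal band sits under the bar, and the black post is at scene pixel (178,250). Knob axis is about (504.5, 198), yaw about 0.23, pot about (530, 101), cork about (503, -212). I'll translate above the knob with the orientation fixed.

Call:
{"name": "move_arm", "arguments": {
  "motion": [
    [1,[0.27,-0.296,0],0],
    [1,[0.27,-0.296,0],0],
    [1,[0.27,-0.296,0],0],
    [1,[0.27,-0.296,0],0],
    [1,[0.27,-0.296,0],0]
  ]
}}

```text
t: 1.57
ee_pos: [323.1, -377.4, 221.7]
orientation: [3.066, 0.66, 0.001]
ft_force: [0.5, -0.4, -0.5]
width: 87.4
```

Call:
{"name": "move_arm", "arguments": {
  "motion": [
    [1,[0.27,-0.296,0],0],
    [1,[0.27,-0.296,0],0],
    [1,[0.27,-0.296,0],0],
    [1,[0.27,-0.296,0],0],
    [1,[0.27,-0.296,0],0]
  ]
}}

```text
t: 1.98
ee_pos: [386.2, -178.6, 221.8]
orientation: [3.065, 0.655, 0.005]
ft_force: [1.0, 0.4, 0.7]
width: 88.0
```

Call:
{"name": "move_arm", "arguments": {
  "motion": [
    [1,[0.27,-0.296,0],0],
    [1,[0.27,-0.296,0],0],
    [1,[0.27,-0.296,0],0],
    [1,[0.27,-0.296,0],0],
    [1,[0.27,-0.296,0],0]
  ]
}}

```text
t: 2.4
ee_pos: [450.0, 20.0, 222.7]
orientation: [3.063, 0.653, 0.012]
ft_force: [0.0, -0.1, 0.4]
width: 87.5
```

Call:
{"name": "move_arm", "arguments": {
  "motion": [
    [1,[0.27,-0.296,0],0],
    [1,[0.27,-0.296,0],0],
    [1,[0.27,-0.296,0],0],
    [1,[0,0,0],-0.079],
    [1,[0,0,0],-0.079]
  ]
}}

```text
t: 2.82
ee_pos: [490.6, 147.2, 223.7]
orientation: [2.953, 1.042, 0.02]
ft_force: [-0.3, -0.8, -0.2]
width: 87.5
```

Call:
{"name": "move_arm", "arguments": {
  "motion": [
    [1,[0,0,0],-0.079],
    [1,[0,0,0],-0.079],
    [1,[0,0,0],-0.079],
    [1,[0,0,0],-0.079],
    [1,[0,0,0],-0.079]
  ]
}}

```text
t: 3.23
ee_pos: [491.0, 150.4, 223.9]
orientation: [2.489, 1.894, 0.016]
ft_force: [0.5, -0.1, -0.2]
width: 87.9
```

Call:
{"name": "move_arm", "arguments": {
  "motion": [
    [1,[0,0,0],-0.079],
    [1,[0,0,0],-0.079],
    [1,[0,0,0],-0.079],
    [1,[0,0,0],-0.079],
    [1,[0,0,0],0]
  ]
}}

```text
t: 3.65
ee_pos: [491.2, 150.7, 224.4]
orientation: [1.936, 2.453, 0.011]
ft_force: [-0.3, -0.5, 0.1]
width: 88.0
```

```bash
cat > look.py <<'E'
from h import *
import sys
o,R=st(); p=o['ee_pos']
print('qpos',np.round(o['qpos'],2),'az y',np.arctan2(R[1,1],R[0,1]))
save('wrist',sys.argv[1])
for q in sys.argv[2:]:
    for d in optics.landmark_of('wrist',q): print(q,round(d['confidence'],2),np.round(d['location'],1),np.round(proj('wrist',d['location'])),'tool',np.round(R.T@(np.array(d['location'])-p),1))
E
python3 look.py w1 knob_grip bar_foot holder pot
python3 -c "
from h import *
print(unproj('scene',(178,250),82),unproj('top',(160,195.5),82))"
```

```text
t 3.65 p [491.2 150.7 224.4] x [-0.233  0.973 -0.008] y [0.972 0.233 0.016] z [ 0.017 -0.005 -1.   ] F [-0.3 -0.5  0.1] M [-0.02 -0.11 -0.01] w 88.0
qpos [ 0.28  0.25  1.88 -0.01  0.99  0.05] az y 0.23482157912422771
knob_grip 0.98 [504.2 195.2 108. ] [285. 139.] tool [ 41.3  21.2 116.4]
bar_foot 0.93 [536.  104.3  72.8] [290. 226.] tool [-54.2  30.4 152.6]
holder 0.56 [504.  202.2   3.5] [279. 123.] tool [ 49.   21.  220.9]
pot 0.98 [421.  -25.4   1.5] [180. 275.] tool [-153.  -112.7  222.4]
pot 0.72 [529.9 106.2   9. ] [281. 204.] tool [-50.4  23.9 216.2]
pot 0.69 [375.8 121.9  -0. ] [162. 164.] tool [   0.7 -122.4  222.5]
pot 0.5 [662.9  72.1  -0.7] [369. 246.] tool [-114.5  145.1  228.4]
[547.785989  213.8291946  82.       ] [546.35859101 212.66589869  82.        ]
```

View pics/w1.png

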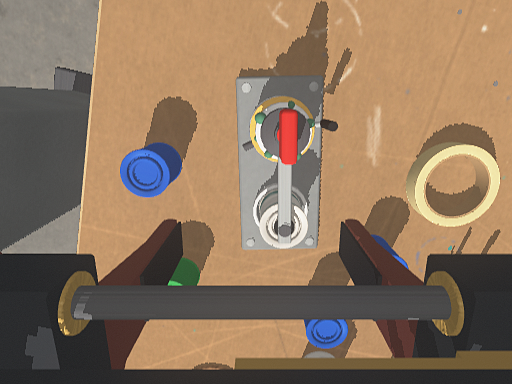

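The wrist view shows the red wing at (288,137), its bar running down to the pot at (284,228), and the post at (328,125). From the scene and top cameras the post lies at (547,213), so I expect contact at a turn of about 1.43 rad. I'll move over the wing.

Call:
{"name": "move_arm", "arguments": {
  "motion": [
    [0.6,[0.21,0.12,0.2],0],
    [0.6,[0.21,0.12,0.2],0],
    [0.6,[0,0,0.25],0],
    [0.6,[0,0,0.1],0],
    [0.6,[0,0,0],0]
  ]
}}

```text
t: 4.32
ee_pos: [509.4, 198.7, 149.0]
orientation: [1.955, 2.434, 0.019]
ft_force: [0.0, -0.3, 0.3]
width: 58.0
```

```bash
python3 look.py w2 knob_grip bar_foot
python3 - <<'E'
from h import *
o,R=st()
im=cv2.cvtColor(optics.get_image('wrist'),cv2.COLOR_RGB2HSV)
m=(((im[...,0]<8)|(im[...,0]>172))&(im[...,1]>150)&(im[...,2]>170)).astype(np.uint8)
n,l,s,c=cv2.connectedComponentsWithStats(m); i=1+np.argmax(s[1:,4]); v,u=np.nonzero(l==i)
r=cv2.minAreaRect(np.c_[u,v].astype(np.float32)); b=cv2.boxPoints(r); print(r)
P=np.array([unproj('wrist',p,123) for p in b]); print(np.round(P,1),P.mean(0))
E
```

```text
t 4.32 p [509.4 198.7 149. ] x [-0.215  0.977 -0.008] y [0.976 0.215 0.022] z [ 0.023 -0.003 -1.   ] F [ 0.  -0.3  0.3] M [-0.03 -0.11  0.02] w 58.0
qpos [ 0.36  0.4   1.87 -0.01  0.85  0.15] az y 0.2171572138917896
knob_grip 0.98 [500.6 197.5 105.4] [247. 208.] tool [ 1.  -9.8 43.4]
knob_grip 0.31 [506.7 201.1   6.6] [255. 174.] tool [  4.   -5.2 142.3]
bar_foot 0.84 [532.6 103.1  76.3] [261. 305.] tool [-97.8   0.5  73.5]
t 4.47 p [510.5 198.7 151.4] x [-0.215  0.977 -0.007] y [0.976 0.215 0.025] z [ 0.026 -0.002 -1.   ] F [ 0.8 -0.7  0.1] M [ 0.01 -0.05  0.04] w 52.7
((251.75506591796875, 214.48866271972656), (63.51507568359375, 20.912689208984375), 87.45519256591797)
[[493.3 218.6 123. ]
 [505.9 221.9 123. ]
 [517.  180.  123. ]
 [503.6 176.5 123. ]] [504.94640545 199.24632292 123.        ]
```

View pics/w2.png

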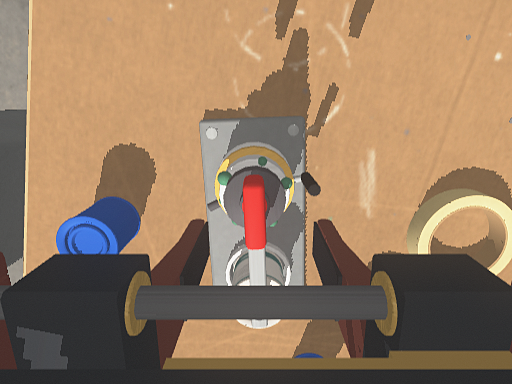

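The wing's top is at pixel (252,214), which puts the axis at about (504.6, 198.5). The fingers straddle it with a -7 mm offset along tool y. I'll correct that and descend to TCP z of about 97.

Call:
{"name": "move_arm", "arguments": {
  "motion": [
    [0.6,[0.01,-0.072,0],-0.013],
    [0.6,[0,0,0.2],0],
    [0.6,[0,0,0.2],0],
    [0.6,[0,0,0.06],0],
    [0.6,[0,0,0],0]
  ]
}}

```text
t: 4.93
ee_pos: [507.0, 197.8, 111.3]
orientation: [1.923, 2.448, 0.04]
ft_force: [-0.1, 0.2, -0.5]
width: 52.7
```

```bash
python3 look.py w3 knob_grip
```

```text
t 4.93 p [507.  197.8 111.3] x [-0.237  0.971 -0.006] y [0.971 0.237 0.037] z [ 0.038  0.003 -0.999] F [-0.1  0.2 -0.5] M [-0.04 -0.09 -0.05] w 52.7
qpos [ 0.36  0.45  1.91 -0.02  0.75  0.13] az y 0.23952633118800762
knob_grip 0.95 [503.  195.1 108.1] [252. 237.] tool [-1.7 -4.7  3. ]
```

View pics/w3.png

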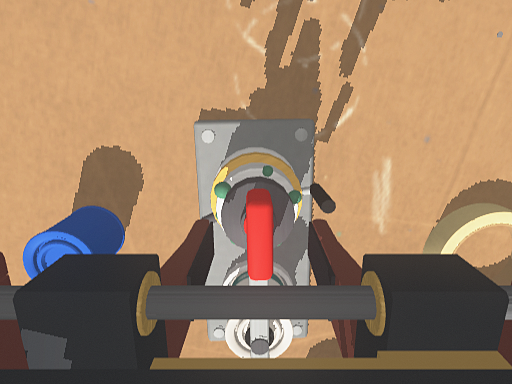

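The wing at (260,235) is centred between the fingers at about (205, 320). A last small shift, then down slowly and close.

Call:
{"name": "move_arm", "arguments": {
  "motion": [
    [0.6,[0,-0.025,0.05],0],
    [0.6,[0,0,0.05],0],
    [0.6,[0,0,0.03],0],
    [0.6,[0,0,0.0],0],
    [0.6,[0,0,0],0]
  ]
}}

```text
t: 5.45
ee_pos: [507.2, 198.1, 101.2]
orientation: [1.92, 2.446, 0.048]
ft_force: [0.2, -0.3, 0.1]
width: 52.8
```

```bash
python3 -c "
from h import *
st()"
```

```text
t 5.45 p [507.2 198.1 101.2] x [-0.237  0.971 -0.006] y [0.97  0.237 0.044] z [ 0.044  0.005 -0.999] F [ 0.2 -0.3  0.1] M [ 0.02 -0.09  0.05] w 52.8
```

Call:
{"name": "move_arm", "arguments": {
  "motion": [
    [0.6,[0,-0.03,0.04],0],
    [0.4,[0,0,0],0],
    [0,[0,0,0],0],
    [0,[0,0,0],0],
    [0,[0,0,0],0]
  ]
}}

```text
t: 5.87
ee_pos: [504.2, 197.4, 96.8]
orientation: [1.92, 2.446, 0.048]
ft_force: [0.4, -0.7, -0.3]
width: 29.7
```

Call:
{"name": "move_arm", "arguments": {
  "motion": [
    [0,[0,0,0],0],
    [0,[0,0,0],0],
    [0,[0,0,0],0]
  ]
}}

```text
t: 6.12
ee_pos: [506.8, 198.1, 97.4]
orientation: [1.918, 2.444, 0.055]
ft_force: [1.7, 0.5, -2.0]
width: 14.4
```

```bash
python3 -c "
from h import *
st()"
```

```text
t 6.12 p [506.8 198.1  97.4] x [-0.238  0.971 -0.006] y [0.97  0.237 0.049] z [ 0.049  0.006 -0.999] F [ 1.7  0.5 -2. ] M [-0.09  0.14  0.02] w 14.4
```

Gripped at 14.4 mm. Now the firm breaking twist.

Call:
{"name": "move_arm", "arguments": {
  "motion": [
    [0,[0,0,0],-0.0795],
    [0,[0,0,0],-0.0795],
    [0,[0,0,0],-0.0795]
  ]
}}

```text
t: 6.37
ee_pos: [507.3, 197.5, 97.5]
orientation: [1.424, 2.755, 0.043]
ft_force: [-0.2, 2.2, -2.0]
width: 16.4
```

```bash
python3 - <<'E'
from h import *
o,R=st(); print('az',np.arctan2(R[1,1],R[0,1]))
optics.get_image('top');optics.get_image('scene')
for c in ['top','scene']: print([(round(d['confidence'],2),np.round(d['location'],1)) for d in optics.landmark_of(c,'bar_foot')])
E
```

```text
t 6.37 p [507.3 197.5  97.5] x [-0.578  0.816 -0.023] y [0.815 0.578 0.043] z [ 0.048  0.006 -0.999] F [-0.2  2.2 -2. ] M [ 0.72  0.48 -0.99] w 16.4
az 0.6175061741745222
[(0.57, array([547. , 103.9,  78.9]))]
[]
```

The pads slipped a little: the tool turned 0.38 and the knob about 0.2. It is yielding, and resistance falls with turn, so I'll continue.

Call:
{"name": "move_arm", "arguments": {
  "motion": [
    [0,[0,0,0],-0.0795],
    [0,[0,0,0],-0.0795]
  ]
}}

```text
t: 6.73
ee_pos: [507.7, 198.2, 97.6]
orientation: [1.086, 2.901, 0.038]
ft_force: [2.5, 6.6, -2.8]
width: 14.3
```

```bash
cat > kn.py <<'E'
from h import *
o,R=st(); print('az',np.arctan2(R[1,1],R[0,1]))
optics.get_image('top');optics.get_image('scene')
for c in ['top','scene']:
  for d in optics.landmark_of(c,'bar_foot'):
    l=np.array(d['location']); print(c,round(d['confidence'],2),np.round(l,1),'ang',np.arctan2(l[1]-198,l[0]-504.6)+np.pi/2)
E
python3 kn.py
```

```text
t 6.73 p [507.7 198.2  97.6] x [-0.753  0.657 -0.032] y [0.656 0.754 0.038] z [ 0.049  0.008 -0.999] F [ 2.5  6.6 -2.8] M [ 0.52  0.03 -0.01] w 14.3
az 0.8548974599524041
top 0.78 [578.1 129.1  78.6] ang 0.8176903049410668
scene 0.7 [582.3 136.   77.7] ang 0.8973122574366047
```

It broke loose: the wing is square in the pads again and the turn is about 0.62. Swinging on towards the stop.

Call:
{"name": "move_arm", "arguments": {
  "motion": [
    [0,[0,0,0],-0.0795],
    [0,[0,0,0],-0.0795],
    [0,[0,0,0],-0.0795],
    [0,[0,0,0],-0.04],
    [0,[0,0,0],0]
  ]
}}

```text
t: 7.35
ee_pos: [508.0, 199.0, 97.7]
orientation: [0.437, 3.061, 0.021]
ft_force: [2.3, 0.6, -0.3]
width: 14.1
```

```bash
python3 kn.py
```

```text
t 7.35 p [508.  199.   97.7] x [-0.959  0.28  -0.047] y [0.28 0.96 0.02] z [ 0.051  0.006 -0.999] F [ 2.3  0.6 -0.3] M [-0.36 -0.02  0.03] w 14.1
az 1.2874257908235156
top 0.74 [598.1 168.6  77.6] ang 1.2661463963454251
```

Call:
{"name": "move_arm", "arguments": {
  "motion": [
    [0,[0,0,0],-0.04],
    [0,[0,0,0],-0.04],
    [0,[0,0,0],-0.04],
    [0,[0,0,0],0]
  ]
}}

```text
t: 7.88
ee_pos: [508.1, 199.3, 97.8]
orientation: [0.155, 3.087, 0.015]
ft_force: [1.5, 0.4, -0.6]
width: 13.9
```

```bash
python3 kn.py
```

```text
t 7.88 p [508.1 199.3  97.8] x [-0.994  0.1   -0.05 ] y [0.1   0.995 0.012] z [ 0.051  0.007 -0.999] F [ 1.5  0.4 -0.6] M [-0.26 -0.05 -0.01] w 13.9
az 1.470847380039982
top 0.48 [600.7 185.   77.3] ang 1.4363367899992674
scene 0.83 [604.8 188.1  80.4] ang 1.4723135616814085
scene 0.45 [7.295e+02 1.753e+02 6.000e-01] ang 1.4702032567301921
```

Call:
{"name": "move_arm", "arguments": {
  "motion": [
    [0,[0,0,0],-0.03],
    [0,[0,0,0],-0.02]
  ]
}}

```text
t: 8.25
ee_pos: [508.1, 199.4, 97.7]
orientation: [0.041, 3.091, 0.012]
ft_force: [1.7, 0.9, 0.1]
width: 14.1
```

```bash
cat > m.py <<'E'
from h import *
o,R=st(); print('az',np.arctan2(R[1,1],R[0,1]))
E
python3 m.py
```

```text
t 8.25 p [508.1 199.4  97.7] x [-0.998  0.027 -0.051] y [0.026 1.    0.009] z [ 0.051  0.007 -0.999] F [1.7 0.9 0.1] M [-0.1  -0.01 -0.07] w 14.1
az 1.5444503772762765
```

Call:
{"name": "move_arm", "arguments": {
  "motion": [
    [0,[0,0,0],-0.02]
  ]
}}

```text
t: 8.33
ee_pos: [508.1, 199.5, 97.8]
orientation: [-0.007, 3.091, 0.011]
ft_force: [2.5, 1.1, -0.2]
width: 14.2
```

```bash
python3 m.py; sleep 0; python3 m.py
```

```text
t 8.33 p [508.1 199.5  97.8] x [-0.999 -0.004 -0.051] y [-0.004  1.     0.007] z [ 0.051  0.008 -0.999] F [ 2.5  1.1 -0.2] M [-0.02  0.02 -0.02] w 14.2
az 1.5752395941250734
t 8.33 p [508.1 199.5  97.8] x [-0.999 -0.004 -0.051] y [-0.004  1.     0.007] z [ 0.051  0.008 -0.999] F [ 2.5  1.1 -0.2] M [-0.02  0.02 -0.02] w 14.2
az 1.5752395941250734
```

Call:
{"name": "move_arm", "arguments": {
  "motion": [
    [0,[0,0,0],-0.02]
  ]
}}

```text
t: 8.42
ee_pos: [508.1, 199.6, 97.8]
orientation: [-0.054, 3.09, 0.011]
ft_force: [1.0, 1.4, -0.6]
width: 13.8
```

```bash
python3 m.py
```

```text
t 8.42 p [508.1 199.6  97.8] x [-0.998 -0.035 -0.051] y [-0.035  0.999  0.006] z [ 0.051  0.008 -0.999] F [ 1.   1.4 -0.6] M [ 0.01 -0.03 -0.09] w 13.8
az 1.606071714294414
```

Call:
{"name": "move_arm", "arguments": {
  "motion": [
    [0,[0,0,0],-0.02],
    [0,[0,0,0],0]
  ]
}}

```text
t: 8.58
ee_pos: [508.1, 199.6, 97.8]
orientation: [-0.101, 3.089, 0.01]
ft_force: [0.6, 1.4, -1.9]
width: 13.9
```

```bash
cat > av.py <<'E'
from h import *
save('scene','f',(160,200,270,310),5)
M=[]
for i in range(5): optics.get_image('scene'); M.append(telemetry.get_obs()['moment'])
print('M',np.round(M,2)[:,2],np.mean(M,0))
o,R=st(); print('az',np.arctan2(R[1,1],R[0,1]))
E
python3 av.py; cp pics/f.png pics/f1.png
```

```text
M [0.09 0.03 0.05 0.03 0.03] [-0.04769034 -0.05126949  0.04609689]
t 8.88 p [508.1 199.6  97.8] x [-0.997 -0.065 -0.051] y [-0.065  0.998  0.005] z [ 0.051  0.008 -0.999] F [ 2.1  1.2 -0.4] M [-0.04 -0.03  0.03] w 13.6
az 1.6359678112476446
```

View pics/f1.png

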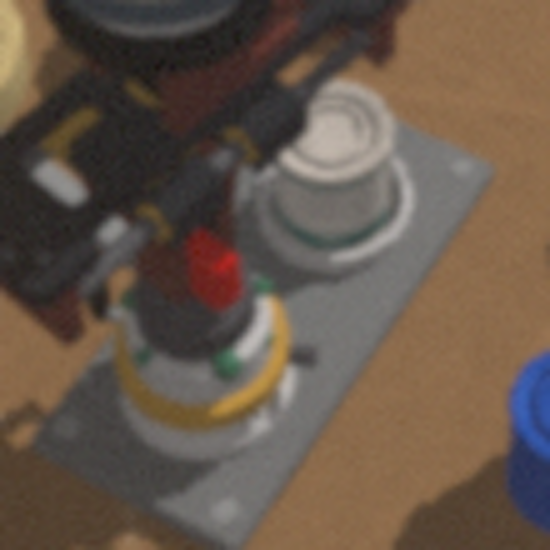

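The pot is uncovered, and the post is hidden behind the gripper in this view. The rest moment shows no contact yet (knob about 1.40), so I'll feel on in 0.03 rad steps.

Call:
{"name": "move_arm", "arguments": {
  "motion": [
    [0,[0,0,0],-0.02],
    [0,[0,0,0],0]
  ]
}}

```text
t: 9.05
ee_pos: [508.1, 199.7, 97.8]
orientation: [-0.148, 3.087, 0.009]
ft_force: [1.5, 1.7, -0.3]
width: 14.0
```

```bash
sed -i "s/^save.*/save('wrist','f')/" av.py; python3 av.py
```

```text
M [ 0.06  0.03  0.01  0.09 -0.03] [0.08105184 0.00819858 0.03179599]
t 9.35 p [508.1 199.7  97.8] x [-0.994 -0.095 -0.051] y [-0.095  0.995  0.003] z [ 0.051  0.008 -0.999] F [2.7 1.5 0.1] M [ 0.1   0.02 -0.03] w 13.8
az 1.6658284223365323
```

Call:
{"name": "move_arm", "arguments": {
  "motion": [
    [0,[0,0,0],-0.02],
    [0,[0,0,0],0]
  ]
}}

```text
t: 9.52
ee_pos: [508.1, 199.7, 97.8]
orientation: [-0.195, 3.084, 0.008]
ft_force: [1.7, 0.4, -1.1]
width: 14.0
```

```bash
python3 av.py; cp pics/f.png pics/f2.png
```

```text
M [ 0.07  0.05  0.05  0.05 -0.01] [0.19005789 0.03690187 0.04101189]
t 9.82 p [508.1 199.7  97.8] x [-0.991 -0.124 -0.051] y [-0.125  0.992  0.002] z [ 0.051  0.008 -0.999] F [ 1.2  0.7 -0.9] M [ 0.2   0.01 -0.01] w 13.9
az 1.6958173416104565
```

View pics/f2.png

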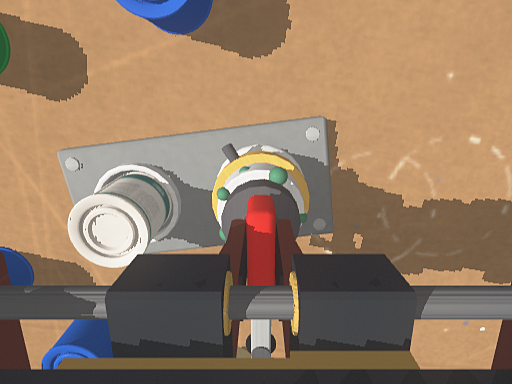

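The post is hidden behind the right finger. Continuing by feel.

Call:
{"name": "move_arm", "arguments": {
  "motion": [
    [0,[0,0,0],-0.02],
    [0,[0,0,0],0]
  ]
}}

```text
t: 9.98
ee_pos: [508.0, 199.8, 97.8]
orientation: [-0.241, 3.081, 0.007]
ft_force: [2.2, 0.4, -0.1]
width: 13.7
```

```bash
python3 av.py
```

```text
M [-0.02 -0.   -0.02 -0.03 -0.01] [ 0.33642216  0.07330467 -0.01536809]
t 10.28 p [508.1 199.8  97.8] x [-0.987 -0.154 -0.051] y [-0.154  0.988  0.001] z [ 0.051  0.008 -0.999] F [ 1.8  0.  -1.3] M [ 0.32  0.09 -0.01] w 14.1
az 1.7258788112889425
```

Call:
{"name": "move_arm", "arguments": {
  "motion": [
    [0,[0,0,0],-0.02],
    [0,[0,0,0],0]
  ]
}}

```text
t: 10.45
ee_pos: [508.0, 199.8, 97.8]
orientation: [-0.287, 3.077, 0.006]
ft_force: [1.9, 0.5, -0.1]
width: 14.0
```

```bash
python3 av.py
```

```text
M [-0.07 -0.04 -0.04 -0.11 -0.09] [ 0.46163781  0.08272402 -0.07061593]
t 10.75 p [508.1 199.8  97.8] x [-0.982 -0.184 -0.051] y [-0.184  0.983 -0.001] z [ 0.051  0.009 -0.999] F [ 1.4 -0.2 -0.9] M [ 0.47  0.   -0.09] w 13.9
az 1.7559460929572621
```

Contact felt: the moment is falling by about 0.055 N m per 0.03 rad, which matches the 1.6 N m/rad spring. Bend is about 0.06. One small step more for margin.

Call:
{"name": "move_arm", "arguments": {
  "motion": [
    [0,[0,0,0],-0.013],
    [0,[0,0,0],0]
  ]
}}

```text
t: 10.92
ee_pos: [508.1, 199.9, 97.8]
orientation: [-0.319, 3.074, 0.006]
ft_force: [1.6, 0.2, -0.1]
width: 13.5
```

```bash
python3 av.py
```

```text
M [-0.08 -0.06 -0.05 -0.02 -0.1 ] [ 0.49902255  0.08659167 -0.05949732]
t 11.22 p [508.  199.8  97.8] x [-0.978 -0.204 -0.051] y [-0.204  0.979 -0.002] z [ 0.051  0.009 -0.999] F [ 1.  -0.7  0.1] M [ 0.51  0.06 -0.1 ] w 14.0
az 1.7760867558222873
```

Call:
{"name": "move_arm", "arguments": {
  "motion": [
    [0,[0,0,0],-0.011],
    [0,[0,0,0],0],
    [0,[0,0,0],0]
  ]
}}

```text
t: 11.47
ee_pos: [508.0, 199.9, 97.8]
orientation: [-0.345, 3.071, 0.005]
ft_force: [1.4, -0.2, -0.8]
width: 13.9
```

```bash
python3 av.py
```

```text
M [-0.13 -0.12 -0.16 -0.12 -0.1 ] [ 0.54928178  0.08405287 -0.1260238 ]
t 11.77 p [508.1 199.9  97.8] x [-0.974 -0.222 -0.051] y [-0.222  0.975 -0.003] z [ 0.051  0.009 -0.999] F [ 1.9 -0.3 -0.1] M [ 0.5   0.07 -0.1 ] w 13.7
az 1.7944979682518016
```

The moment has shifted about 0.16 N m, giving a bend of about 0.1 rad, which is a light press. Releasing and lifting.

Call:
{"name": "move_arm", "arguments": {
  "motion": [
    [0.6,[0,0,0],0],
    [0.6,[0,0,0],0],
    [0.6,[0,0,0],0],
    [0.6,[0,0,0],0],
    [0.6,[0,0,-0.1],0]
  ]
}}

```text
t: 12.18
ee_pos: [505.6, 198.7, 106.6]
orientation: [-0.349, 3.075, 0.001]
ft_force: [-0.7, -0.8, -0.0]
width: 44.0
```

Call:
{"name": "move_arm", "arguments": {
  "motion": [
    [0.6,[0,0,-0.25],0],
    [0.6,[0,0,-0.3],0],
    [1,[0,0,-0.3],0],
    [1,[0,0,0],0.0795],
    [1,[0,0,0],0.0795]
  ]
}}

```text
t: 12.6
ee_pos: [500.5, 197.7, 198.5]
orientation: [0.043, 3.096, 0.009]
ft_force: [-0.8, -0.8, -1.1]
width: 69.1
```

Call:
{"name": "move_arm", "arguments": {
  "motion": [
    [1,[0,0,0],0.0795],
    [1,[0,0,0],0.0795],
    [1,[0,0,0],0.0795],
    [1,[0,0,0],0.0795],
    [1,[0,0,0],0.0795]
  ]
}}

```text
t: 13.02
ee_pos: [501.1, 197.9, 204.7]
orientation: [0.993, 2.931, 0.035]
ft_force: [-0.0, -0.4, -0.3]
width: 87.6
```

Call:
{"name": "move_arm", "arguments": {
  "motion": [
    [1,[0,0,0],0.0795],
    [1,[0,0,0],0.0795],
    [1,[0,0,0],0.0795],
    [1,[0,0,0],0.0795],
    [1,[0,0,0],0.0795]
  ]
}}

```text
t: 13.43
ee_pos: [500.4, 197.6, 208.6]
orientation: [1.851, 2.49, 0.057]
ft_force: [-1.1, 0.7, -0.0]
width: 87.9
```

```bash
python3 look.py w4 pot bar_foot cork_pad; python3 kn.py
```

```text
t 13.43 p [500.4 197.6 208.6] x [-0.288  0.958 -0.009] y [0.956 0.288 0.052] z [ 0.053  0.007 -0.999] F [-1.1  0.7 -0. ] M [-0.05 -0.1   0.03] w 87.9
qpos [ 0.36  0.29  1.87 -0.02  0.93  0.08] az y 0.2928012420698364
pot 0.95 [527.  100.6   8.5] [250. 245.] tool [-98.8 -13.  200.5]
pot 0.87 [380.3 122.9   0.4] [139. 195.] tool [ -35.1 -147.2  201. ]
pot 0.84 [ 6.204e+02 -2.870e+01 -2.000e-01] [288. 339.] tool [-249.4   38.6  213.3]
pot 0.62 [ 4.203e+02 -2.610e+01  2.000e-01] [147. 306.] tool [-189.3 -151.9  202.4]
bar_foot 0.95 [607.2 216.   75.1] [362. 192.] tool [-12.  100.5 139.1]
t 13.63 p [500.4 197.6 208.2] x [-0.298  0.955 -0.009] y [0.953 0.298 0.052] z [ 0.053  0.007 -0.999] F [ 0.6  0.3 -0.7] M [ 0.01 -0.1   0.03] w 87.8
az 0.3030452246983865
top 0.76 [600.6 213.1  77.2] ang 1.726809748273231
scene 0.86 [599.6 214.4  80.4] ang 1.7417430292786582
```

Before moving the pot I'll check the bar and post by eye, in one picture.

```bash
python3 - <<'E'
from h import *
w=cv2.imread('pics/w4.png')[80:280,200:400]; save('scene','s5'); s=cv2.imread('pics/s5.png')[200:310,160:270]
cv2.imwrite('pics/c5.png',np.hstack([cv2.resize(w,(400,400),interpolation=2),cv2.resize(s,(400,400),interpolation=2)]))
ax=np.array([504.6,198])
for b in (0.355,0.40,0.455): 
  P=[*(ax+46*np.array([np.cos(b),np.sin(b)])),82]; print(b,'w',(proj('wrist',P)-[200,80])*2,'s',(proj('scene',P)-[160,200])*400/110)
E
```

```text
0.355 w [214.68303093 197.80679853] s [ 65.28889055 182.05659647]
0.4 w [214.52166476 193.56454966] s [ 63.42503336 185.04947113]
0.455 w [214.05789792 188.38769735] s [ 61.3500892  188.79160979]
```

View pics/c5.png

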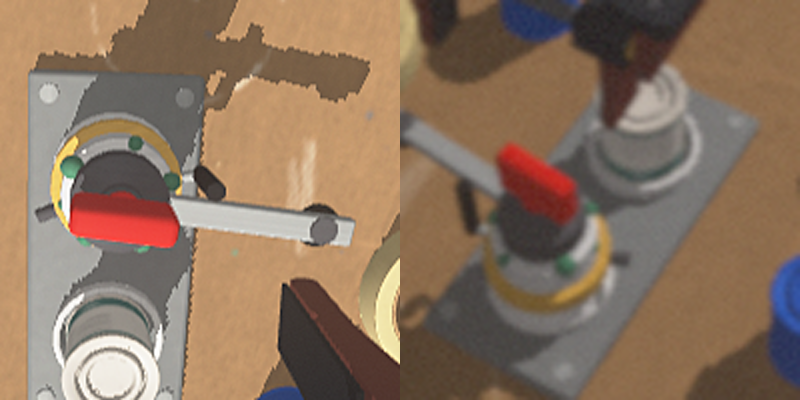

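The bar lies against the post, which is still slightly deflected (bearing 0.40 to 0.45 against 0.355 originally), so the stop was pressed. The pot stands free. Moving over the pot.

Call:
{"name": "move_arm", "arguments": {
  "motion": [
    [1,[-0.33,-0.03,0],0],
    [1,[-0.33,-0.03,0],0],
    [1,[-0.33,-0.04,0],0],
    [1,[0,0,0],0.043],
    [1,[0,0,0.25],0]
  ]
}}

```text
t: 14.3
ee_pos: [525.7, 98.2, 186.8]
orientation: [1.914, 2.437, 0.069]
ft_force: [1.0, -0.2, 0.4]
width: 88.1
```

Call:
{"name": "move_arm", "arguments": {
  "motion": [
    [1,[0,0,0.25],0],
    [1,[0,0,0.25],0],
    [1,[0,0,0],0],
    [1,[0,0,0],0]
  ]
}}

```text
t: 14.63
ee_pos: [528.0, 96.5, 133.1]
orientation: [1.915, 2.438, 0.065]
ft_force: [0.3, -0.3, 0.3]
width: 88.0
```

```bash
python3 look.py w6 pot cork_pad
python3 - <<'E'
from h import *
o,R=st()
# compare seg centroid of the collar pot lid with projected lid
for d in optics.regions_of('wrist','pot'):
    v,u=np.nonzero(d['pixels']); print(round(d['confidence'],2),len(u),np.round([u.mean(),v.mean(),u.min(),u.max(),v.min(),v.max()],1))
for z in (12,70): print(z,proj('wrist',[530,101.2,z]))
E
```

```text
t 14.63 p [528.   96.5 133.1] x [-0.237  0.971 -0.006] y [0.97  0.237 0.058] z [ 0.058  0.008 -0.998] F [ 0.3 -0.3  0.3] M [-0.03 -0.1  -0.01] w 88.0
qpos [ 0.16  0.4   1.93 -0.    0.76 -0.08] az y 0.23966447890185458
pot 0.97 [663.5  70.6  -1.1] [374. 231.] tool [-56.4 117.4 141.6]
pot 0.84 [418.1 -25.1  -2. ] [121. 268.] tool [ -91.2 -143.3  127.6]
pot 0.79 [ 3.766e+02  1.242e+02 -1.000e-01] [ 94. 113.] tool [  63.6 -148.   124.4]
pot 0.69 [620.4 -29.1   1. ] [309. 307.] tool [-143.1   52.1  136.3]
pot 0.68 [525.4 100.3  10.1] [252. 178.] tool [  5.1  -8.8 122.7]
t 14.78 p [528.7  96.8 134.4] x [-0.237  0.971 -0.007] y [0.97  0.237 0.061] z [ 0.06   0.008 -0.998] F [ 0.3  0.3 -0.5] M [-0.01 -0.09  0.02] w 87.8
0.92 2083 [319.9 337.4 290.  350.  319.  357. ]
0.83 2172 [399.1 242.6 361.  431.  214.  280. ]
0.81 4218 [259.6 189.9 226.  295.  150.  228. ]
0.8 6308 [ 65.2 115.6  14.  120.   79.  154. ]
0.63 582 [111.7 260.2  96.  133.  246.  279. ]
12 [255.5472457  178.26009632]
70 [259.04601303 196.18518458]
```

View pics/w6.png

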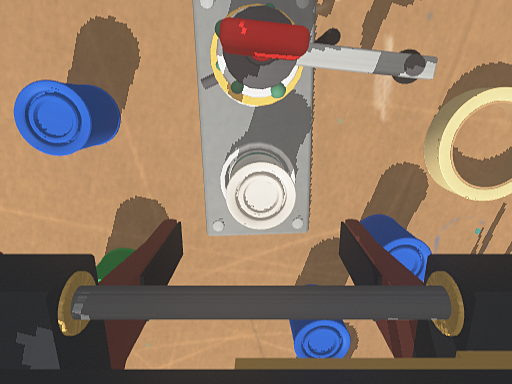

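The lid is at (260,193) against the predicted (259,196), so the pot position holds. Descending to grasp.

Call:
{"name": "move_arm", "arguments": {
  "motion": [
    [1,[0.056,-0.032,0],0],
    [1,[0,0,0.25],0],
    [1,[0,0,0.25],0],
    [1,[0,0,0.2],0],
    [1,[0,0,0],0]
  ]
}}

```text
t: 15.25
ee_pos: [533.5, 105.2, 70.1]
orientation: [1.905, 2.43, 0.086]
ft_force: [-0.6, -0.7, -0.3]
width: 87.7
```

```bash
python3 m.py
```

```text
t 15.25 p [533.5 105.2  70.1] x [-0.238  0.971 -0.007] y [0.968 0.238 0.076] z [ 0.076  0.011 -0.997] F [-0.6 -0.7 -0.3] M [-0.05 -0.03  0.03] w 87.7
az 0.24102760424495795
```

Call:
{"name": "move_arm", "arguments": {
  "motion": [
    [1,[-0.025,-0.053,0.0],0],
    [1,[0,0,0.15],0],
    [1,[0,0,0.15],0],
    [1,[0,0,0.05],0],
    [1,[0,0,0],0]
  ]
}}

```text
t: 15.67
ee_pos: [533.1, 102.9, 40.3]
orientation: [1.9, 2.427, 0.094]
ft_force: [-0.4, -0.6, 0.6]
width: 87.7
```

```bash
python3 m.py
```

```text
t 15.67 p [533.1 102.9  40.3] x [-0.24   0.971 -0.008] y [0.967 0.239 0.083] z [ 0.083  0.012 -0.996] F [-0.4 -0.6  0.6] M [-0.02 -0.02 -0.02] w 87.7
az 0.24266574496381693
```

Call:
{"name": "move_arm", "arguments": {
  "motion": [
    [1,[0,-0.025,0.06],0],
    [0.8,[0,0,0],0],
    [0.5,[0,0,0],0],
    [0,[0,0,0],0],
    [0,[0,0,0],0]
  ]
}}

```text
t: 16.08
ee_pos: [532.6, 102.5, 37.8]
orientation: [1.898, 2.424, 0.1]
ft_force: [-0.1, 0.3, 1.0]
width: 64.6
```

Call:
{"name": "move_arm", "arguments": {
  "motion": [
    [0,[0,0,0],0],
    [0,[0,0,0],0],
    [0,[0,0,0],0],
    [0,[0,0,0],0]
  ]
}}

```text
t: 16.42
ee_pos: [532.5, 102.5, 38.6]
orientation: [1.898, 2.424, 0.1]
ft_force: [-0.1, 0.4, -1.5]
width: 53.7
```

```bash
python3 m.py
```

```text
t 16.42 p [532.5 102.5  38.6] x [-0.24   0.971 -0.008] y [0.967 0.239 0.088] z [ 0.088  0.013 -0.996] F [-0.1  0.4 -1.5] M [-0.04 -0.09  0.02] w 53.7
az 0.24270727965833375
```

Pot held (53.7 mm). Lifting straight up, compensating for the tool's tilt.

Call:
{"name": "move_arm", "arguments": {
  "motion": [
    [0,[0,0.013,-0.15],0],
    [0,[0,0.018,-0.2],0],
    [0,[0,0.022,-0.25],0],
    [0,[0,0.022,-0.25],0],
    [0,[0,0.022,-0.25],0]
  ]
}}

```text
t: 16.83
ee_pos: [527.5, 102.5, 146.0]
orientation: [1.904, 2.432, 0.083]
ft_force: [0.4, 0.5, -0.2]
width: 53.9
```

```bash
python3 m.py; python3 - <<'E'
from h import *
save('scene','s7'); 
for c in ['top','scene']:
  optics.get_image(c)
  for q in ['pot','cork_pad']:
    for d in optics.landmark_of(c,q): print(c,q,round(d['confidence'],2),np.round(d['location'],1))
im=cv2.cvtColor(optics.get_image('top'),cv2.COLOR_RGB2HSV)
E
```

```text
t 16.83 p [527.5 102.5 146. ] x [-0.24   0.971 -0.007] y [0.968 0.24  0.074] z [ 0.074  0.011 -0.997] F [ 0.4  0.5 -0.2] M [ 0.01 -0.05 -0.02] w 53.9
az 0.24254535801501348
top pot 0.71 [667.8  67.1  -3.4]
top pot 0.69 [ 4.217e+02 -2.220e+01 -3.000e-01]
top pot 0.45 [370.6 121.8  -3.8]
top cork_pad 0.8 [ 5.043e+02 -2.148e+02  1.000e-01]
scene pot 0.7 [522.9 101.2 118.2]
scene pot 0.7 [425.9 -25.2   1. ]
scene pot 0.69 [379.5 125.1  -2.1]
scene pot 0.64 [666.8  65.8   4.7]
scene pot 0.5 [5.081e+02 2.024e+02 4.000e-01]
scene cork_pad 0.74 [508.3 203.9  -0.7]
scene cork_pad 0.56 [ 508.2 -210.     1.4]
```

The scene camera shows the pot lifted 108 mm. Carrying it to the cork at about (505, -212).

Call:
{"name": "move_arm", "arguments": {
  "motion": [
    [0,[-0.2,-0.065,0],0],
    [0,[-0.36,-0.118,0],0],
    [0,[-0.36,-0.118,0],0],
    [0,[-0.36,-0.118,0],0],
    [0,[-0.36,-0.118,0],0]
  ]
}}

```text
t: 17.65
ee_pos: [512.8, -68.9, 135.3]
orientation: [1.896, 2.45, 0.077]
ft_force: [1.2, 0.6, -0.7]
width: 53.7
```

Call:
{"name": "move_arm", "arguments": {
  "motion": [
    [0,[-0.36,-0.118,0],0],
    [0,[-0.36,-0.118,0],0],
    [0,[-0.36,-0.118,0],0],
    [0,[-0.2,-0.065,0],0],
    [0,[0,0,0],0]
  ]
}}

```text
t: 18.07
ee_pos: [499.9, -214.8, 127.0]
orientation: [1.905, 2.451, 0.072]
ft_force: [0.9, 0.1, -1.8]
width: 53.7
```

```bash
python3 m.py
```

```text
t 18.07 p [ 499.9 -214.8  127. ] x [-0.246  0.969 -0.   ] y [0.967 0.246 0.059] z [ 0.057  0.014 -0.998] F [ 0.9  0.1 -1.8] M [-0.03 -0.    0.05] w 53.7
az 0.24895151728727624
```

Call:
{"name": "move_arm", "arguments": {
  "motion": [
    [0,[0,0,0.2],0],
    [0,[0,0,0.25],0],
    [0,[0,0,0.2],0],
    [0,[0,0,0.1],0],
    [0,[0,0,0],0]
  ]
}}

```text
t: 18.48
ee_pos: [502.6, -213.3, 46.1]
orientation: [1.915, 2.449, 0.071]
ft_force: [-1.7, 0.7, -1.6]
width: 53.7
```

```bash
python3 m.py; python3 - <<'E'
from h import *
optics.get_image('scene')
for q in ['pot','cork_pad']:
    for d in optics.landmark_of('scene',q): print(q,round(d['confidence'],2),np.round(d['location'],1))
E
```

```text
t 18.48 p [ 502.6 -213.3   46.1] x [-0.241  0.97   0.003] y [0.969 0.241 0.056] z [ 0.054  0.016 -0.998] F [-1.7  0.7 -1.6] M [ 0.    0.   -0.04] w 53.7
az 0.24364700980913429
pot 0.93 [424.1 -22.9   1.5]
pot 0.9 [665.2  69.    2.5]
pot 0.88 [378.5 125.2  -1.9]
pot 0.83 [619.9 -27.1  -1.2]
pot 0.75 [ 499.2 -214.1   21.7]
pot 0.41 [604.  212.4  78.5]
cork_pad 0.71 [ 509.1 -210.6    5.2]
```

Pot is about 5 mm off the pad's centre and 15 mm above its top. Nudge and lower softly.

Call:
{"name": "move_arm", "arguments": {
  "motion": [
    [0,[0,0.04,0.03],0],
    [0,[0,0,0.04],0],
    [0,[0,0,0.03],0],
    [0,[0,0,0],0]
  ]
}}

```text
t: 18.97
ee_pos: [511.9, -213.4, 42.0]
orientation: [1.906, 2.442, 0.075]
ft_force: [0.4, 0.1, -1.2]
width: 53.8
```

```bash
python3 m.py
```

```text
t 18.97 p [ 511.9 -213.4   42. ] x [-0.242  0.97  -0.004] y [0.968 0.242 0.065] z [ 0.064  0.012 -0.998] F [ 0.4  0.1 -1.2] M [-0.01 -0.08  0.01] w 53.8
az 0.2452094819659743
```

Call:
{"name": "move_arm", "arguments": {
  "motion": [
    [0,[0,-0.02,0.04],0],
    [0,[0,0,0.03],0],
    [0,[0,0,0],0]
  ]
}}

```text
t: 19.22
ee_pos: [510.9, -214.1, 35.1]
orientation: [1.905, 2.44, 0.076]
ft_force: [-0.3, -0.5, -1.4]
width: 54.0
```

```bash
python3 m.py
```

```text
t 19.22 p [ 510.9 -214.1   35.1] x [-0.243  0.97  -0.005] y [0.968 0.242 0.066] z [ 0.065  0.011 -0.998] F [-0.3 -0.5 -1.4] M [ 0.02 -0.04  0.03] w 54.0
az 0.24531821660727451
```

Call:
{"name": "move_arm", "arguments": {
  "motion": [
    [0,[0,0,0.025],0],
    [0,[0,0,0],0]
  ]
}}

```text
t: 19.38
ee_pos: [510.7, -214.1, 32.3]
orientation: [1.905, 2.44, 0.075]
ft_force: [-0.6, 0.4, -2.1]
width: 53.2
```

```bash
python3 m.py
```

```text
t 19.38 p [ 510.7 -214.1   32.3] x [-0.242  0.97  -0.005] y [0.968 0.242 0.066] z [ 0.065  0.011 -0.998] F [-0.6  0.4 -2.1] M [-0.07 -0.13 -0.03] w 53.2
az 0.24515768842039903
```

Call:
{"name": "move_arm", "arguments": {
  "motion": [
    [0,[0,0,0.02],0],
    [0,[0,0,0],0]
  ]
}}

```text
t: 19.55
ee_pos: [510.9, -214.4, 32.1]
orientation: [1.905, 2.441, 0.075]
ft_force: [-0.4, -0.0, -1.4]
width: 53.5
```

```bash
python3 m.py
```

```text
t 19.55 p [ 510.9 -214.4   32.1] x [-0.242  0.97  -0.005] y [0.968 0.242 0.066] z [ 0.065  0.011 -0.998] F [-0.4 -0.  -1.4] M [-0.    0.05 -0.01] w 53.5
az 0.24518337685403016
```

Call:
{"name": "move_arm", "arguments": {
  "motion": [
    [0,[0,0,0.015],0],
    [0,[0,0,0],0]
  ]
}}

```text
t: 19.72
ee_pos: [511.5, -214.7, 32.1]
orientation: [1.905, 2.439, 0.076]
ft_force: [1.0, 0.1, -0.9]
width: 53.3
```

```bash
python3 m.py; python3 - <<'E'
from h import *
optics.get_image('scene')
for d in optics.landmark_of('scene','pot'): print(round(d['confidence'],2),np.round(d['location'],1))
E
```

```text
t 19.72 p [ 511.5 -214.7   32.1] x [-0.242  0.97  -0.006] y [0.968 0.242 0.067] z [ 0.066  0.011 -0.998] F [ 1.   0.1 -0.9] M [-0.04 -0.04  0.07] w 53.3
az 0.245019778059115
0.98 [ 511.6 -217.1    6.3]
0.91 [620.  -24.4  -0.9]
0.87 [666.8  64.9   2.7]
0.65 [5.082e+02 2.040e+02 5.000e-01]
0.62 [377.4 123.9  -1.5]
0.59 [426.9 -20.8  -2.3]
```

Call:
{"name": "move_arm", "arguments": {
  "motion": [
    [0,[0,-0.03,0.03],0],
    [0,[0,0,0],0]
  ]
}}

```text
t: 19.98
ee_pos: [513.0, -215.7, 32.2]
orientation: [1.901, 2.433, 0.082]
ft_force: [0.7, -0.6, -1.2]
width: 53.4
```

```bash
python3 m.py
```

```text
t 19.98 p [ 513.  -215.7   32.2] x [-0.241  0.97  -0.009] y [0.968 0.241 0.074] z [ 0.074  0.009 -0.997] F [ 0.7 -0.6 -1.2] M [-0.01 -0.05 -0.  ] w 53.4
az 0.24431166883084607
```

TCP z no longer drops, and the scene network puts the pot's underside at 6.3 mm, so it is on the pad. Releasing gently.

Call:
{"name": "move_arm", "arguments": {
  "motion": [
    [0.65,[0,0,0],0],
    [0.68,[0,0,0],0],
    [0.75,[0,0,0],0],
    [0.85,[0,0,0],0],
    [1,[0,0,0],0]
  ]
}}

```text
t: 20.4
ee_pos: [513.3, -215.8, 31.6]
orientation: [1.901, 2.432, 0.082]
ft_force: [0.4, -0.3, -0.7]
width: 75.8
```

Call:
{"name": "move_arm", "arguments": {
  "motion": [
    [1,[0,0,0],0],
    [1,[0,0,0],0],
    [1,[0,0,0],0]
  ]
}}

```text
t: 20.65
ee_pos: [512.7, -215.7, 30.8]
orientation: [1.902, 2.433, 0.081]
ft_force: [-0.0, 0.1, 0.1]
width: 87.7
```

```bash
python3 m.py; python3 - <<'E'
from h import *
optics.get_image('scene')
for d in optics.landmark_of('scene','pot'): print(round(d['confidence'],2),np.round(d['location'],1))
E
```

```text
t 20.65 p [ 512.7 -215.7   30.8] x [-0.241  0.97  -0.009] y [0.968 0.241 0.073] z [ 0.073  0.009 -0.997] F [-0.   0.1  0.1] M [ 0.01 -0.04 -0.03] w 87.7
az 0.24420888128422139
0.93 [ 511.8 -216.2    7.8]
0.88 [668.5  67.8   4.7]
0.77 [ 3.793e+02  1.223e+02 -3.000e-01]
0.63 [616.9 -26.1  -0.7]
0.55 [425.8 -23.   -4.9]
```

Lifting clear, straight up.

Call:
{"name": "move_arm", "arguments": {
  "motion": [
    [1,[0,0.008,-0.1],0],
    [1,[0,0.016,-0.2],0],
    [1,[0,0.02,-0.3],0],
    [1,[0,0.02,-0.3],0],
    [1,[0,0.02,-0.3],0]
  ]
}}

```text
t: 21.17
ee_pos: [507.5, -212.7, 150.8]
orientation: [1.911, 2.444, 0.076]
ft_force: [0.3, -0.0, 0.4]
width: 87.8
```

Call:
{"name": "move_arm", "arguments": {
  "motion": [
    [1,[0,0,-0.3],0],
    [1,[0.3,0,0],0],
    [1,[0.35,0,0],0],
    [1,[0.35,0,0],0],
    [1,[0,0,0],0]
  ]
}}

```text
t: 21.58
ee_pos: [485.7, -116.8, 194.5]
orientation: [1.905, 2.424, 0.084]
ft_force: [0.3, -0.3, -1.6]
width: 87.8
```

```bash
python3 m.py; python3 kn.py; python3 - <<'E'
from h import *
for c in ['scene','top']:
  for q in ['pot','cork_pad','masking_roll','varnish_jar']:
    for d in optics.landmark_of(c,q): print(c,q,round(d['confidence'],2),np.round(d['location'],1))
save('scene','s9'); s=cv2.imread('pics/s9.png')[130:310,160:380]; cv2.imwrite('pics/c9.png',cv2.resize(s,None,fx=3,fy=3,interpolation=2))
E
```

```text
t 21.58 p [ 485.7 -116.8  194.5] x [-0.236  0.972 -0.011] y [0.969 0.236 0.078] z [ 0.079  0.007 -0.997] F [ 0.3 -0.3 -1.6] M [-0.04 -0.03 -0.02] w 87.8
az 0.2389228039730703
t 21.58 p [ 485.7 -116.8  194.5] x [-0.236  0.972 -0.011] y [0.969 0.236 0.078] z [ 0.079  0.007 -0.997] F [ 0.3 -0.3 -1.6] M [-0.04 -0.03 -0.02] w 87.8
az 0.2389228039730703
top 0.85 [602.5 209.   78.7] ang 1.6826865929665726
scene 0.69 [602.4 213.5  77.8] ang 1.7279757224820658
scene pot 0.94 [ 513.7 -214.1    8.9]
scene pot 0.91 [378.2 125.5  -2.4]
scene pot 0.79 [665.1  66.4   4.7]
scene pot 0.62 [423.6 -23.6  -0.6]
scene pot 0.58 [617.4 -26.1   1.9]
scene cork_pad 0.81 [ 506.5 -211.8    2.9]
scene masking_roll 0.66 [7.342e+02 1.786e+02 6.000e-01]
scene varnish_jar 0.59 [ 653.7 -135.4   -0.7]
top pot 0.97 [663.5  66.8  -3.7]
top pot 0.88 [621.5 -26.    1.3]
top pot 0.71 [ 510.2 -216.7    2. ]
top pot 0.71 [423.4 -22.2   1.1]
top pot 0.6 [373.4 122.6  -4.7]
top cork_pad 0.6 [ 5.037e+02 -2.135e+02  1.000e-01]
top varnish_jar 0.69 [ 647.  -129.6    5.5]
```

View pics/c9.png

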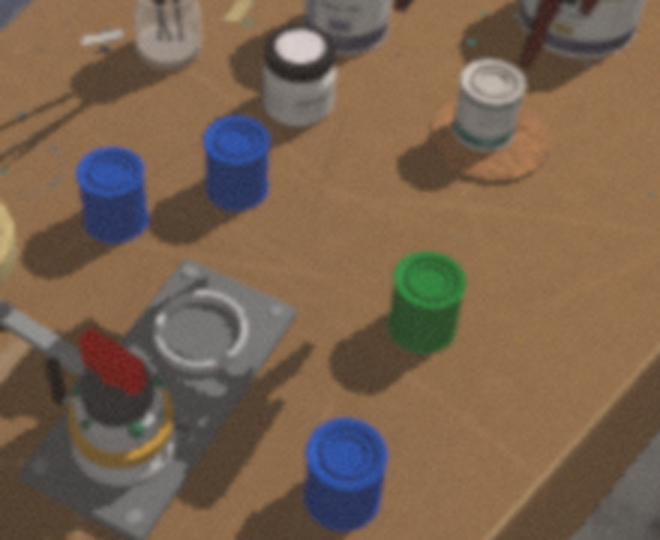

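The picture shows the pot upright on the cork at (487,105), the empty collar at (200,330), and the bar open against the post at (55,380). The bystanders are in place, so I'm handing in.

```bash
python3 -c "
from h import *
print(order.close_job())"
```

```text
the job is handed in; nothing more can be done
None
```

The job is handed in at about 22 s of the 54 s allowed. No verdict was reported, so everything below comes from my own checks.

**What I did:**
- **Knob:** I pinched the red wing and broke it loose with a counterclockwise twist. The wing turned slightly in the pads at first, then squared up again.
- **Bar and stop:** I swung the bar on in small steps until the twisting moment rose at about the post's spring rate. I stopped at an estimated bend of 0.1 rad and let go.
- **Pot:** I lifted the teal pot out of the collar, carried it to the cork pad, lowered it and released it.

**What the last checks showed:**
- **Pot:** It is upright on the cork, about 7 mm from the pad's centre (limit 30 mm). The two cameras put its underside at 9 and 2 mm; the pad's top is at 6 mm.
- **Bar:** It is still open against the post, with the knob turned about 1.45 to 1.5 rad.
- **Bystanders:** The masking roll and varnish jar are within measuring error of where they started. The top camera missed the roll in the last look.
- **Gripper:** It is open and clear of everything.

**Less certain:**
- **Post bend:** This is inferred from the moment readings, from geometry, and from the post still looking slightly bent after release. The post was hidden behind the gripper while I pressed.
- **Tool tilt:** The tool leaned by up to 0.09 rad during the moves, so the pot was probably a little tilted until I released it.
- **Set-down:** I did not feel a clear contact force on the cork. I judged it from the tool no longer dropping and from the camera reading.
- **Pictures:** I viewed 11, one past the budget.

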